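# Clamp the tube block: finger-tight plus an eighth of a turn

### The arm

A 6-joint arm with a two-finger parallel gripper is mounted at the origin on a cart in front of the work surface, level with it; the furniture and walls round the work are solid. World frame = base frame: x ahead of the robot, y to its left, z up, the work surface at z = 0. Lengths are in m, angles in rad, forces in N, time in s.
With the tool pointing down it reaches from about 0.325 to 0.85 m from the base axis. Payload 15.5 kg.
Tool frame: the origin (TCP) lies on the centre line of the jaws, within the pads' length; the fingertips stand nose_length ahead of it and the grasp point (between the pads) lies 8 mm behind it (nose_length is the distance from the TCP to the fingertips, in m); z points along the fingers, x is the direction in which the jaws open and shut, and the axes are right-handed (so a half turn about z gives the same grasp; the last joint's range is limited). The gripper opens to 91 mm and grips with 3 to 60 N. Pads are 32 mm wide; open, the fingers measure 118 mm over their backs; the gripper's body (76 mm by 178 mm) begins 60 mm behind the grasp point.
Start: joints at [1.03, 0.494, 1.345, -0, 1.302, -0.096], TCP at [0.269, 0.564, 0.186] pointing down, gripper open.
Joint ranges: [-2.91, 2.91], [-0.82, 2.16], [0.22, 2.67], [-1.22, 4.37], [0.12, 2.79], [-3.08, 3.08]. Speed limits (rad/s): [1.89, 1.89, 2.57, 3.01, 3.01, 3.01].

### API

Orientations are given as [roll, pitch, yaw] about the fixed x, y, z axes, in that order (R = Rz(yaw) Ry(pitch) Rx(roll)).
In Python, from station import * gives the robot as it stands.
- The arm moves only by the tool step_arm, never from a script. Its argument "motion" is a list that holds one entry, the list of rows, each a list of 5 numbers: the shift along the tool's x, y, z in m, then the turn about the tool's z in rad, then the closure, from -1 (fully open) to 1 (shut). In form: [[[x, y, z, spin, fingers], ...]]. A call has 1 to 5 rows; each row is the pose to reach, as a shift and turn from the pose commanded when the call began, along the tool's axes at that moment; what a row does not reach only later rows make up. A row lasts 1/12 s, in which the tool goes at most 41.7 mm and 7.16 degrees, less where a joint would pass 70% of its speed; a pose out of reach is approached as far as the arm can. A call with a gripper value outside its range is refused whole. The fingers move at their own pace and stop on an object; "newtons" is the grip in N (left out, the last holds). Time passes only in rows, so rows that repeat a pose let the fingers close. It gives the time, the measured TCP pose, the force and the opening at its end, in the units of the state.
- get_state(): the state, without advancing time (a new reading comes with each control period).
- read_camera(name): name is "side" or "top" or "wrist"; returns a dict with "frame" (480x640x3 uint8, red, green, blue), "fov_y" (degrees; the focal length in pixels is half the picture's height over the tangent of half this angle, whatever the lens; pixels are square), "cx", "cy" (the principal point, pixels), "world_from_camera" (4x4, takes a point from camera to world coordinates). Camera axes: x right, y down, z forward; pixel columns grow to the right and rows downward; lengths in m; the calibration is good to about 2 mm. A picture is of the moment at which its call begins. There is no depth.
- hand_in(): hands the job in, once; it reports no verdict.
Trained networks look in a picture, given as the dict that the camera call returned (one of the last four; its "shot" number tells which), for a name from the list of things; names that differ only in an ending like _2 or _b are one class to them, and where a whole thing is asked for, a point or a joint stands for the part that bears it (a point fixed in the world has none). Each returns a list of dicts, best first, with "p" (0 to 1); they miss things now and then, are a little off and sometimes report something else, mostly with a low value. They report only what shows in the picture. A call takes as long as a camera call. They do not tell look-alikes from the thing itself.
- recognise(picture, name): "extent" ([centre column, centre row, width, height] in pixels, round what is visible of it).
- silhouettes(picture, name): "mask" (480x640 bool, what is visible of it) and "extent" ([centre column, centre row, width, height] in pixels, round what is visible of it).
- pinpoint(picture, name): "location" ([column, row] in pixels: a listed point, or the origin of a listed thing).
The state is a dict: "clock": time; "qpos": joint angles; "joint_vel": joint speeds; "effort": joint torques, N m; "position": TCP position; "tool_rot": TCP orientation; "force": force on the tool from outside, world axes, zero at the start; "torque": the same for the moment, N m; "finger_gap": finger opening in m.
Only numpy, scipy, OpenCV 4.12 (cv2) and the standard library are available. Lean on these libraries where they do the work, as an engineer would, in place of code of your own. Each camera call takes 0.05 s, during which the arm holds its last target. There are 200 camera calls.

### The job

Slide the wooden tube block along the channel of the bench clamp until it is fully home against the end stop. Then turn the clamp's black knob clockwise until you feel the resistance jump as the foot bites on the block, add one eighth of a turn (45 degrees) and no more, and let go. Leave the bottle and the petri dish where they are.

Things in the scene. Friction and masses are not known exactly. Their poses are not given: they have to be found in the camera images.
- clamp: bench clamp fixed to the worktop: aluminium base plate 186 x 96 x 10 mm, on it a channel 41 mm wide between two 14 mm high steel rails, a grey portal over it, a screw with black knob through the portal. Origin: underside of the plate, on the screw's axis. x runs along the channel from its open end to the stop, y across, z up. Channel floor 10 mm up; plate spans x -142 to +44 mm, rails -120 to +26 mm
- stop_face (a point): middle of the face of the steel end stop, x = +30 mm in the clamp's frame, 28 mm up (the stop reaches to 36 mm up); axes as the clamp's
- crossbar_top (a point): middle of the top of the portal's crossbar, 86 mm up; the bar is 24 mm deep along x, 94 mm long along y; posts stand at y +-34 to +-46 mm; a brass bush 5 mm high, 20 mm across lies on the bar round the screw
- clamp_knob: turning part of the screw, with knob and foot; z is the screw's upright axis; starts at an arbitrary angle. Clockwise from above tightens and sinks 1.5 mm per rad. Running free takes 0.02 N m. The round foot below (30 mm) starts 1.5 to 5.5 mm above the block's height: how far it is set out is not given and differs each time, so the bite, 1.1 to 3.8 rad on, must be felt. It stays where it is left
- knob_top (a point): centre of the knob's top, 14 mm above knob_grip, with a white pointer. At the bite the sprung, preloaded foot presses on the block with about 15 N, and the torque to turn the knob jumps from 0.02 to over 0.1 N m, within about 0.15 rad; the eighth of a turn then adds about 8 N. When turning stops part of this torque relaxes or reverses, yet the moment read still shifts by 0.02 to 0.06 N m. Travel over 6.5 rad
- knob_grip (a point): point on the screw's axis at the height at which to grip the knob: round, black plastic with fine ribs, 40 mm in diameter, 32 mm tall, from 18 mm below this point to 14 mm above; it turns and sinks with the screw. At the start 18 mm are free between crossbar and knob
- block_center (a point): centre of the wooden tube block, 38 x 105 x 36 mm, about 0.16 kg, with four bored holes in its top; it stands loose in the channel, y is its long axis and lies along the channel, z up. At the start it stands 35 to 58 mm short of home; fully home its centre is at x = -22.5 mm in the clamp's frame.
- wood_block: the same wooden block; origin at the centre of its underside
- reagent_bottle: small blue bottle with black cap, 33 mm across, 78 mm tall, a bystander; origin at the centre of its underside
- petri_dish: petri dish with lid, 58 mm across, 12 mm tall, a bystander; origin at the centre of its underside
Mind the look-alikes: they are no part of the job. There is more than one size of the wood_block; the job needs the smaller.

How it is judged:
On the way, in this order (a step that is already met when the one before it is completed fails the run):
1. the block stands fully home against the end stop, not yet clamped (x of block_center in the frame of clamp above -0.0255 m and angle between block_center's own z axis and vertical below 0.06 rad and contact force between clamp_knob and wood_block below 1 N), for 0.2 s.
2. the foot has bitten on the block that is still home (x of block_center in the frame of clamp above -0.0255 m and angle between block_center's own z axis and vertical below 0.06 rad and contact force between clamp_knob and wood_block above 5 N), for 0.1 s.
At the end, for the whole second after the job is handed in: the block is home (its centre less than 3 mm short of its place at the stop) and flat, and the foot presses on it with 18 to 29.5 N, which is what an eighth of a turn past the bite gives (about 20 to 75 degrees pass) (x of block_center in the frame of clamp above -0.0255 m and angle between block_center's own z axis and vertical below 0.06 rad and contact force between clamp_knob and wood_block between 18 and 29.5 N and linear speed of wood_block below 0.01 m/s); the robot touches nothing.
It fails at once if the clamp is overtightened: its foot presses on the block with more than 36 N (contact force between clamp_knob and wood_block above 36 N).
It fails at once if the bottle is moved by more than 20 mm (distance of reagent_bottle from where it was at the start of the episode above 0.02 m).
It fails at once if the petri dish is moved by more than 20 mm (distance of petri_dish from where it was at the start of the episode above 0.02 m).
It also fails if it takes over 72 s, if anything falls off the work surface, if the arm or the gripper's body presses on something with over 40 N, if the wrist force passes 120 N, or if a joint passes its speed limit or range.

## Working session

There is one attempt and no reset: what is moved stays moved. The work goes in short steps, Python scripts to look and compute and a tool call to move; the robot and the scene stay as the last step left them, time stands still between calls to the robot, and variables do not carry over. Pictures are saved under pics/ and viewed, about 8 in all and at most 12, crops included, and the job is handed in when it is done.

Besides the shell and the picture viewer there is one more tool, called after "Call:" as name(argument=value, ...), one argument or row to a line, values as JSON. step_arm: Moves the arm, as the interface text tells. Its arguments: {"type":"object","properties":{"motion":{"type":"array","items":{"type":"array","items":{"type":"array","items":{"type":"number"}}}},"newtons":{"type":"number"}},"required":["motion"]}

```bash
mkdir -p pics; cat > h.py <<'E'
from station import *
import numpy as np, cv2
def ray(p,u,v):
    f=240/np.tan(np.radians(p["fov_y"])/2); T=np.array(p["world_from_camera"])
    d=T[:3,:3]@np.array([(u-p["cx"])/f,(v-p["cy"])/f,1]); return T[:3,3],d/np.linalg.norm(d)
def atz(p,uv,z):
    o,d=ray(p,*uv); return o+d*(z-o[2])/d[2]
def tri(a,ua,b,ub):
    o,d=ray(a,*ua);q,e=ray(b,*ub)
    s=np.linalg.lstsq(np.stack([d,-e],1),q-o,rcond=None)[0]
    A=o+d*s[0];B=q+e*s[1]; return (A+B)/2,np.linalg.norm(A-B)
def proj(p,X):
    f=240/np.tan(np.radians(p["fov_y"])/2); T=np.linalg.inv(np.array(p["world_from_camera"]))
    c=T[:3,:3]@np.asarray(X)+T[:3,3]; return c[0]/c[2]*f+p["cx"],c[1]/c[2]*f+p["cy"]
def save(p,n): cv2.imwrite("pics/"+n,p["frame"][:,:,::-1])
E
python3 - <<'E'
from h import *
np.set_printoptions(precision=4,suppress=True)
print(get_state())
t=read_camera("top");s=read_camera("side")
for p,n in((t,"top"),(s,"side")):
    save(p,n+".png")
    for k in("clamp","stop_face","crossbar_top","knob_top","knob_grip","block_center","reagent_bottle","petri_dish"):
        print(n,k,[(np.round(r["location"],1),round(r["p"],2)) for r in pinpoint(p,k)[:4]])
    print([(r["extent"],r["p"]) for r in recognise(p,"wood_block")])
cv2.imwrite("pics/both.png",cv2.resize(np.vstack([t["frame"],s["frame"]])[:,:,::-1],(400,600)))
print(t["world_from_camera"],s["world_from_camera"],t["fov_y"],s["fov_y"])
E
```

```text
{'clock': 0.0, 'qpos': array([ 1.0305,  0.4942,  1.3462, -0.    ,  1.3025, -0.0955]), 'joint_vel': array([-0.0009, -0.0009, -0.0014, -0.0006,  0.0001, -0.0002]), 'effort': array([  0.    , -87.8808, -38.1846,   0.0706,   0.0534,  -0.0001]), 'position': array([0.2687, 0.5638, 0.185 ]), 'tool_rot': array([-3.1415,  0.0012,  1.126 ]), 'force': array([-1.4824, -0.2556, -0.0938]), 'torque': array([-0.0112,  0.0316, -0.0002]), 'finger_gap': 0.09129080010558475}
top clamp [(array([337.1, 217.6]), 0.8)]
top stop_face [(array([333.5, 206.8]), 0.56)]
top crossbar_top [(array([337.5, 213.1]), 0.77)]
top knob_top [(array([339.3, 210.3]), 0.73)]
top knob_grip [(array([335.8, 211.3]), 0.81)]
top block_center [(array([348.8, 242.6]), 0.88), (array([172.4, 264.7]), 0.65)]
top reagent_bottle [(array([247.8, 274.2]), 0.74), (array([338.3, 210.9]), 0.6)]
top petri_dish [(array([475.6, 281.9]), 0.96)]
[([172.7, 265.2, 64.5, 48.2], 0.97), ([353.0, 243.7, 39.4, 49.6], 0.89)]
side clamp [(array([300.6, 252.8]), 0.86), (array([303. , 208.8]), 0.73)]
side stop_face [(array([290.6, 244.3]), 0.76)]
side crossbar_top [(array([298.5, 220.9]), 0.65)]
side knob_top [(array([300.3, 200.5]), 0.82), (array([303.1, 227.8]), 0.37)]
side knob_grip [(array([303.8, 205.6]), 0.87)]
side block_center [(array([216.8, 370.1]), 0.75), (array([328.2, 246.5]), 0.46)]
side reagent_bottle [(array([297.6, 330.1]), 0.64)]
side petri_dish [(array([298.9, 221.3]), 0.34)]
[([219.4, 367.0, 88.9, 53.8], 0.62), ([311.0, 241.7, 14.3, 20.4], 0.61), ([302.9, 217.2, 22.5, 38.6], 0.43)]
[[ 0.0005 -0.9935  0.114   0.3948]
 [-0.9999  0.0014  0.0167  0.3099]
 [-0.0168 -0.114  -0.9933  1.3428]
 [ 0.      0.      0.      1.    ]] [[-0.8238 -0.3218  0.4667 -0.0317]
 [-0.5666  0.4375 -0.6983  1.1596]
 [ 0.0206 -0.8397 -0.5427  0.7513]
 [ 0.      0.      0.      1.    ]] 44.33002473126587 44.97683516563361
```

View pics/top.png

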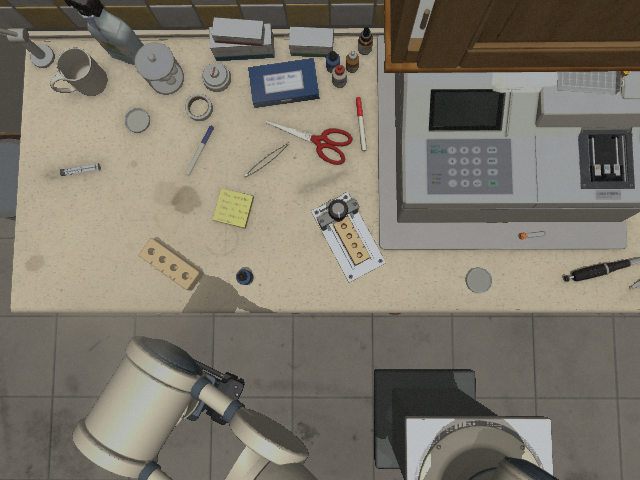

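View pics/side.png

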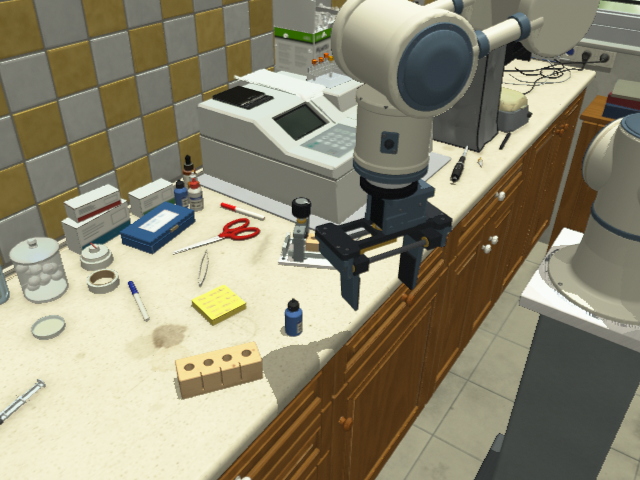

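Look-alikes: the large loose block at top (172,265) / side (217,368), and the block in the clamp at top (350,242). The job needs the smaller one, in the clamp. I'll now measure the clamp and crop in on it.

```bash
python3 - <<'E'
from h import *
import station
print([n for n in dir(station) if not n.startswith('_')], getattr(station,'nose_length',None))
np.set_printoptions(precision=4,suppress=True)
t=read_camera("top");s=read_camera("side")
T={k:pinpoint(t,k)[0]["location"] for k in("knob_top","crossbar_top","stop_face","block_center","petri_dish","reagent_bottle")}
for k,z in(("knob_top",.136),("crossbar_top",.086),("stop_face",.028),("block_center",.028),("petri_dish",0),("reagent_bottle",0)): print(k,atz(t,T[k],z))
m=silhouettes(t,"clamp");print([(x["p"],x["extent"]) for x in m])
r=recognise(t,"clamp_knob");print("knob",[(x["p"],x["extent"],atz(t,x["extent"][:2],.125)) for x in r[:2]])
mk=silhouettes(t,"wood_block")
for x in mk[:3]:
    rc=cv2.minAreaRect(np.argwhere(x["mask"])[:,::-1].astype(np.float32))
    print("block",x["p"],rc,[atz(t,c,.046)[:2] for c in cv2.boxPoints(rc)])
rc=cv2.minAreaRect(np.argwhere(m[0]["mask"])[:,::-1].astype(np.float32)); print(rc,[atz(t,c,.01)[:2] for c in cv2.boxPoints(rc)])
print("side/top tri",tri(t,T["knob_top"],s,pinpoint(s,"knob_top")[0]["location"]))
f=t["frame"][170:300,290:410,::-1]; cv2.imwrite("pics/crop.png",cv2.resize(f,None,fx=4.6,fy=4.6,interpolation=cv2.INTER_CUBIC))
E
```

```text
['IKError', 'get_state', 'hand_in', 'nose_length', 'pinpoint', 'read_camera', 'recognise', 'silhouettes'] 0.011Traceback (most recent call last):
  File "<stdin>", line 6, in <module>
IndexError: list index out of range
```

```bash
python3 - <<'E'
from h import *
np.set_printoptions(precision=4,suppress=True)
t=read_camera("top")
for k,z in(("knob_top",.136),("crossbar_top",.086),("stop_face",.028),("block_center",.028),("petri_dish",0),("reagent_bottle",0)):
    for r in pinpoint(t,k)[:2]: print(k,r["p"],atz(t,r["location"],z))
print("knob",[(x["p"],x["extent"],atz(t,x["extent"][:2],.125)) for x in recognise(t,"clamp_knob")[:2]])
for n,z in(("wood_block",.046),("clamp",.01)):
  for x in silhouettes(t,n)[:3]:
    rc=cv2.minAreaRect(np.argwhere(x["mask"])[:,::-1].astype(np.float32))
    print(n,x["p"],rc,[atz(t,c,z)[:2] for c in cv2.boxPoints(rc)])
f=t["frame"][170:300,290:410,::-1]; cv2.imwrite("pics/crop.png",cv2.resize(f,None,fx=4.6,fy=4.6,interpolation=cv2.INTER_CUBIC))
E
```

```text
knob_top 0.57 [0.5974 0.3045 0.136 ]
crossbar_top 0.73 [0.6002 0.309  0.086 ]
stop_face 0.66 [0.6172 0.3155 0.028 ]
block_center 0.84 [0.543  0.2767 0.028 ]
block_center 0.58 [0.4943 0.6841 0.028 ]
petri_dish 0.74 [ 0.4566 -0.0174  0.    ]
reagent_bottle 0.7 [0.4647 0.5142 0.    ]
knob [(0.63, [337.0, 212.0, 19.6, 22.2], array([0.5925, 0.3084, 0.125 ]))]
wood_block 0.72 ((350.55426025390625, 240.60299682617188), (46.94724655151367, 18.39698600769043), 62.241458892822266) [array([0.5781, 0.3206]), array([0.5973, 0.2844]), array([0.5045, 0.2365]), array([0.4856, 0.2725])]
clamp 0.9 ((348.5000305175781, 236.0), (81.840087890625, 44.72135925292969), 63.43495178222656) [array([0.6174, 0.3697]), array([0.6637, 0.2779]), array([0.495 , 0.1957]), array([0.4499, 0.2864])]
clamp 0.42 ((351.0483703613281, 240.473876953125), (47.774864196777344, 17.878936767578125), 61.55707550048828) [array([0.5841, 0.3202]), array([0.6037, 0.2842]), array([0.5073, 0.233 ]), array([0.488 , 0.2687])]
```

View pics/crop.png

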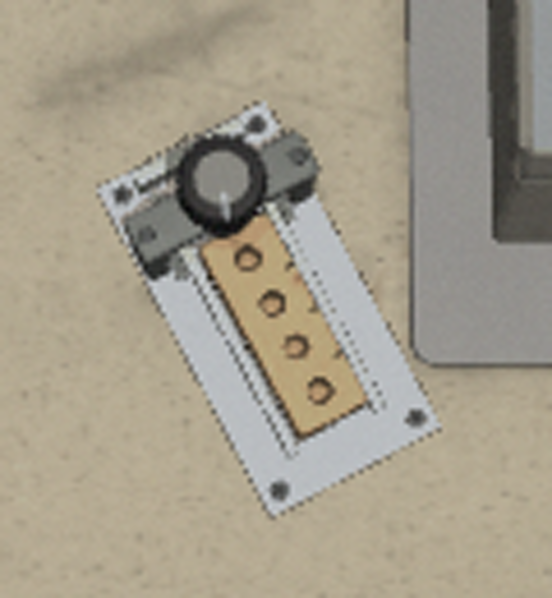

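The crop shows the small four-hole block in the channel with its free end at about top px (363,261), and the knob at (338,208). I'll fit the plate pose from the corners.

```bash
python3 - <<'E'
from h import *
np.set_printoptions(precision=4,suppress=True)
t=read_camera("top")
c=lambda u,v:(290-.4+u/4.6,170-.4+v/4.6)
C=[atz(t,c(*p),.01)[:2] for p in((103,185),(268,101),(440,428),(274,515))]; print(np.array(C))
# far-left(+y), far-right, near-right, near-left
m=np.mean(C,0);d=(C[0]+C[1]-C[2]-C[3])/2;print("len",np.linalg.norm(d),"wid",np.linalg.norm(C[0]-C[1]));
d/=np.linalg.norm(d);yaw=np.arctan2(d[1],d[0]);w=(C[0]-C[1]);w/=np.linalg.norm(w);print("yaw",yaw,"from width",np.arctan2(-w[0],w[1]))
o=m+d*.049;print("origin",o)
print("knob",atz(t,c(221,176),.136))
e=atz(t,c(336,420),.046)[:2];b=atz(t,c(268,217),.03);print("block end",e,"clamp x",(e-o)@d, "y",(e-o)@np.array([-d[1],d[0]]))
for x in(-.14,-.091,0):print(x,o+d*x)
print(np.arctan2(o[1],o[0]))
E
```

```text
[[0.6164 0.3656]
 [0.6587 0.2832]
 [0.495  0.1992]
 [0.4522 0.2811]]
len 0.18433202572652105 wid 0.09254810425070054
yaw 0.47474980519757404 from width 0.4745879566235847
origin [0.5991 0.3047]
knob [0.5994 0.3071 0.136 ]
block end [0.4961 0.252 ] clamp x -0.11572426358935281 y 0.00020279372503936716
-0.14 [0.4746 0.2407]
-0.091 [0.5182 0.2631]
0 [0.5991 0.3047]
0.47043936603474096
```

Call:
step_arm(
  motion=[
    [[-0.02,0.032,0,-0.09,1],[-0.04,0.064,0,-0.18,1],[-0.06,0.096,0,-0.27,1],[-0.08,0.128,0,-0.36,1],[-0.1,0.16,0,-0.45,1]],
  ],
  newtons=20,
)

```text
clock: 2.12
position: [0.3709, 0.4036, 0.1857]
tool_rot: [3.141, -0.0, 1.581]
force: [2.2, 0.2, 0.2]
finger_gap: 0.0606
```

Call:
step_arm(
  motion=[
    [[-0.033,0.02,0,-0.094,1],[-0.066,0.04,0,-0.188,1],[-0.099,0.059,0,-0.282,1],[-0.132,0.079,0.02,-0.376,1],[-0.165,0.0985,0.04,-0.47,1]],
  ],
)

```text
clock: 2.53
position: [0.4698, 0.2418, 0.1477]
tool_rot: [3.139, 0.0, 2.051]
force: [0.9, -0.1, -0.5]
finger_gap: 0.027
```

Call:
step_arm(
  motion=[
    [[0,0,0.01,0,1],[0,0,0.03,0,1],[0,0,0.045,0,1],[0,0,0.05,0,1],[0,0,0.05,0,1]],
  ],
)

```text
clock: 2.95
position: [0.4675, 0.2429, 0.0963]
tool_rot: [-3.14, -0.0, 2.046]
force: [1.0, 0.0, -0.1]
finger_gap: 0.0004
```

```bash
python3 - <<'E'
from h import *
np.set_printoptions(precision=4,suppress=True)
w=read_camera("wrist");t=read_camera("top");save(w,"w1.png")
s=get_state();print(s["position"],s["tool_rot"],s["force"],s["finger_gap"],s["qpos"])
f=cv2.resize(t["frame"][150:310,270:430],(480,480),interpolation=cv2.INTER_CUBIC)
cv2.imwrite("pics/c1.png",cv2.resize(np.hstack([w["frame"],f])[:,:,::-1],(800,343)))
E
```

```text
[0.4684 0.2435 0.0977] [3.1412 0.     2.0463] [ 1.3477  0.6249 -0.0411] 0.000162776187656974 [ 0.3662  0.4676  1.6884  0.      0.9851 -1.6801]
```

View pics/c1.png

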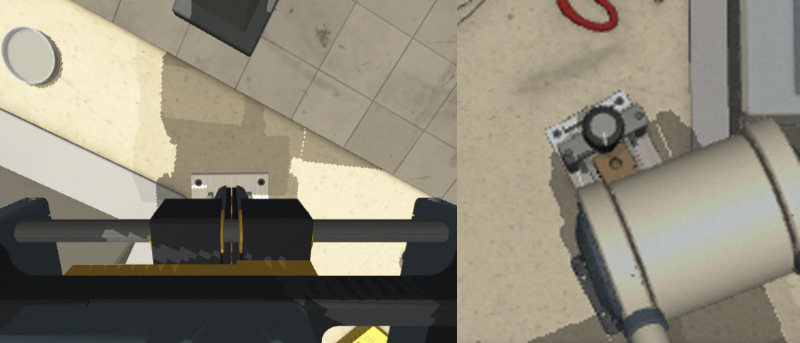

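```bash
python3 - <<'E'
from h import *
np.set_printoptions(precision=4,suppress=True)
w=read_camera("wrist");print(w["world_from_camera"],w["fov_y"],w["cx"])
f=w["frame"][225:300,240:400]
cv2.imwrite("pics/c2.png",cv2.resize(f[:,:,::-1],None,fx=5,fy=5,interpolation=cv2.INTER_CUBIC))
for X in([.4684,.2435,.0867],):print(proj(w,X))
o=np.array([.5991,.3047]);d=np.array([.8894,.4571]);n=np.array([-.4571,.8894])
for x,y in((-.142,.048),(-.142,-.048),(-.12,.0205),(-.12,-.0205)):print(x,y,proj(w,[*(o+d*x+n*y),.01]))
E
```

```text
[[-0.4569  0.8609  0.224   0.4064]
 [ 0.8895  0.4423  0.1144  0.211 ]
 [-0.0006  0.2515 -0.9679  0.2967]
 [ 0.      0.      0.      1.    ]] 70.09692780519622 323.6649772511881
(np.float64(324.78840927468315), np.float64(266.1329750704199))
-0.142 0.048 (np.float64(373.95851129094586), np.float64(240.43498511808676))
-0.142 -0.048 (np.float64(262.87758266498065), np.float64(240.44561762990114))
-0.12 0.0205 (np.float64(341.8006868208728), np.float64(264.6709297851892))
-0.12 -0.0205 (np.float64(295.23129214320875), np.float64(264.67324817717497))
```

View pics/c2.png

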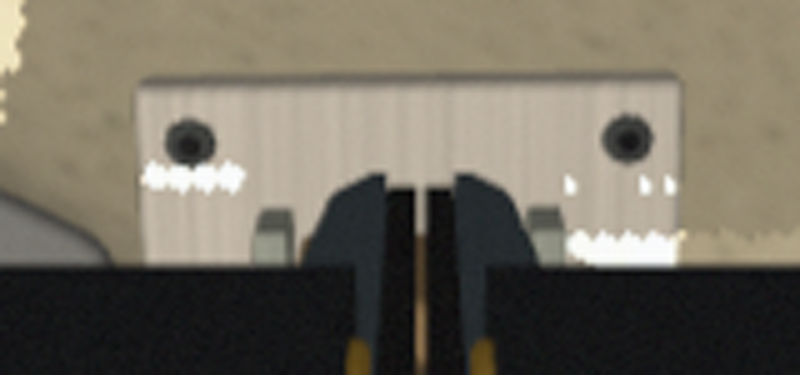

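Call:
step_arm(
  motion=[
    [[-0.002,0,0.02,0,1],[-0.002,0,0.04,0,1],[-0.002,0,0.054,0,1],[-0.002,0,0.058,0,1],[-0.002,0,0.058,0,1]],
  ],
)

```text
clock: 3.52
position: [0.4689, 0.2415, 0.0391]
tool_rot: [-3.141, -0.0, 2.046]
force: [-0.2, 0.2, 0.5]
finger_gap: -0.0001
```

Call:
step_arm(
  motion=[
    [[0,0.007,0,0,1],[0,0.014,0,0,1],[0,0.021,0,0,1],[0,0.028,0,0,1],[0,0.035,0,0,1]],
  ],
)

```text
clock: 3.93
position: [0.5014, 0.258, 0.0397]
tool_rot: [3.14, 0.0, 2.046]
force: [0.4, 0.4, -0.0]
finger_gap: 0.0007
```

Call:
step_arm(
  motion=[
    [[0,0.003,0,0,1],[0,0.006,0,0,1],[0,0.009,0,0,1],[0,0.011,0,0,1],[0,0.012,0,0,1]],
  ],
)

```text
clock: 4.35
position: [0.511, 0.2629, 0.0391]
tool_rot: [-3.141, -0.0, 2.046]
force: [-0.5, -0.3, -0.6]
finger_gap: 0.0002
```

Call:
step_arm(
  motion=[
    [[0,0.002,0,0,1],[0,0.003,0,0,1],[0,0.004,0,0,1],[0,0.005,0,0,1],[0,0.006,0,0,1]],
  ],
)

```text
clock: 4.77
position: [0.5162, 0.2656, 0.0392]
tool_rot: [-3.142, -0.0, 2.046]
force: [0.2, 0.0, 0.5]
finger_gap: 0.0006
```

Call:
step_arm(
  motion=[
    [[0,0.001,0,0,1],[0,0.0015,0,0,1],[0,0.002,0,0,1],[0,0.0025,0,0,1],[0,0.003,0,0,1]],
  ],
)

```text
clock: 5.18
position: [0.5189, 0.267, 0.0392]
tool_rot: [-3.142, -0.0, 2.046]
force: [0.1, 0.3, 0.0]
finger_gap: 0.0003
```

Call:
step_arm(
  motion=[
    [[0,0.001,0,0,1],[0,0.0015,0,0,1],[0,0.002,0,0,1],[0,0.0025,0,0,1],[0,0.003,0,0,1]],
  ],
)

```text
clock: 5.6
position: [0.5216, 0.2684, 0.0392]
tool_rot: [3.142, 0.0, 2.046]
force: [-0.1, -0.4, -0.5]
finger_gap: 0.0004
```

Call:
step_arm(
  motion=[
    [[0,0.001,0,0,1],[0,0.0015,0,0,1],[0,0.002,0,0,1],[0,0.0025,0,0,1],[0,0.003,0,0,1]],
  ],
)

```text
clock: 6.02
position: [0.5242, 0.2698, 0.0392]
tool_rot: [3.142, -0.0, 2.046]
force: [-0.5, 0.1, -0.6]
finger_gap: 0.0002
```

```bash
python3 - <<'E'
from h import *
np.set_printoptions(precision=4,suppress=True)
s=get_state();print(s["position"],s["force"],s["torque"])
t=read_camera("side");w=read_camera("wrist")
a=cv2.resize(t["frame"][170:290,260:420],(533,400),interpolation=cv2.INTER_CUBIC)
b=cv2.resize(w["frame"][200:350,270:370],(267,400),interpolation=cv2.INTER_CUBIC)
cv2.imwrite("pics/c3.png",np.hstack([a,b])[:,:,::-1])
E
```

```text
[0.5242 0.2698 0.0392] [-0.4915  0.0643 -0.6116] [0.0323 0.0881 0.0188]
```

View pics/c3.png

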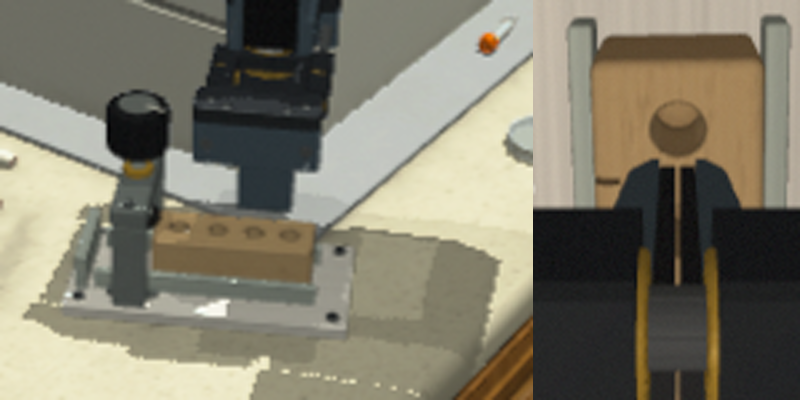

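The picture shows the fingers sitting over the block, in line with its second hole and not behind its end. I'll check the heights against both cameras.

```bash
python3 - <<'E'
from h import *
np.set_printoptions(precision=4,suppress=True)
w=read_camera("wrist");t=read_camera("side");s=get_state()
print("cam",w["world_from_camera"],s["position"])
P=s["position"]-[0,0,.011]
print("tip pred wrist",proj(w,P),"side",proj(t,P),"seen side ~ (339,233)")
o=np.array([.5978,.3073]);d=np.array([.8894,.4571])
for nm,v,z in(("rail end",207.5,.024),("block end top?",222,.046),("block low edge",213.5,.03)):
    X=atz(w,(323,v),z);print(nm,X,(X[:2]-o)@d)
for x in(-.116,-.075,-.011,.03):
    for z in(.01,.046):print("side",x,z,proj(t,[*(o+d*x),z]))
E
```

```text
cam [[-0.4567  0.8611  0.2236  0.4623]
 [ 0.8896  0.4421  0.1142  0.2373]
 [-0.0006  0.2511 -0.968   0.2382]
 [ 0.      0.      0.      1.    ]] [0.5242 0.2697 0.0392]
tip pred wrist (np.float64(324.73427243532416), np.float64(265.9914566081415)) side (np.float64(338.50243350132695), np.float64(246.10862790036487)) seen side ~ (339,233)
rail end [0.4915 0.2517 0.024 ] -0.11998497046809836
block end top? [0.4959 0.254  0.046 ] -0.11498969446509406
block low edge [0.494 0.253 0.03 ] -0.11718371742368275
side -0.116 0.01 (np.float64(353.25107812091323), np.float64(254.16438946033634))
side -0.116 0.046 (np.float64(354.0416498687065), np.float64(240.66354718343948))
side -0.075 0.01 (np.float64(334.8068629261648), np.float64(252.4883973839299))
side -0.075 0.046 (np.float64(335.3100076432308), np.float64(239.00364237597023))
side -0.011 0.01 (np.float64(306.2406082311385), np.float64(249.89263410444354))
side -0.011 0.046 (np.float64(306.30209722771207), np.float64(236.43310588089076))
side 0.03 0.01 (np.float64(288.08275200090617), np.float64(248.24266294302151))
side 0.03 0.046 (np.float64(287.86572342097867), np.float64(234.7993662895763))
```

```bash
python3 - <<'E'
from h import *
t=read_camera("side")
a=cv2.resize(t["frame"][195:275,280:380],(800,640),interpolation=cv2.INTER_CUBIC)[:600]
a=np.ascontiguousarray(a)
s=get_state()
for z,c in((.028,(255,0,0)),(.046,(0,255,0)),(.065,(0,0,255))):
    u,v=proj(t,[*s["position"][:2],z]);cv2.circle(a,(int((u-280+.5)*8),int((v-195+.5)*8)),6,c,-1)
cv2.imwrite("pics/c4.png",a[:,:,::-1])
E
```

```text
(no output)
```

View pics/c4.png

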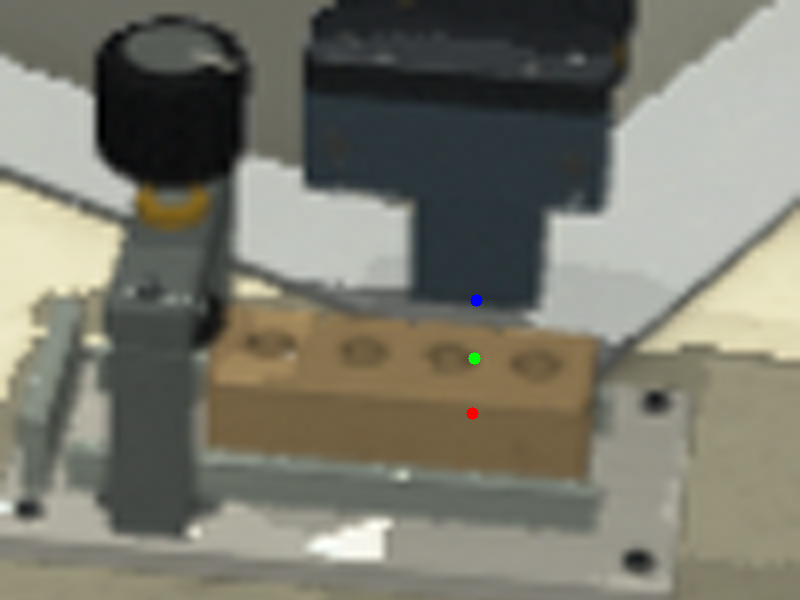

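The reported tip height of 0.028 m can't be right: the fingers stand above the 46 mm block with no force. Both cameras put the tip near 0.06 m. I'll calibrate by touching down gently on the block's top.

Call:
step_arm(
  motion=[
    [[0,0,0.002,0,1],[0,0,0.004,0,1],[0,0,0.006,0,1],[0,0,0.007,0,1],[0,0,0.008,0,1]],
  ],
)

```text
clock: 6.68
position: [0.5241, 0.2697, 0.0309]
tool_rot: [-3.141, -0.0, 2.046]
force: [0.1, -0.5, -0.0]
finger_gap: 0.0005
```

Call:
step_arm(
  motion=[
    [[0,0,0.001,0,1],[0,0,0.002,0,1],[0,0,0.003,0,1],[0,0,0.0035,0,1],[0,0,0.004,0,1]],
  ],
)

```text
clock: 7.1
position: [0.5242, 0.2697, 0.0271]
tool_rot: [-3.142, -0.0, 2.046]
force: [0.1, -0.4, -0.0]
finger_gap: 0.0004
```

Call:
step_arm(
  motion=[
    [[0,0,0.001,0,1],[0,0,0.0015,0,1],[0,0,0.002,0,1],[0,0,0.0025,0,1],[0,0,0.003,0,1]],
  ],
)

```text
clock: 7.52
position: [0.5242, 0.2697, 0.0241]
tool_rot: [-3.142, 0.0, 2.046]
force: [0.6, 0.4, -0.0]
finger_gap: 0.0007
```

```bash
python3 - <<'E'
from h import *
np.set_printoptions(precision=4,suppress=True)
s=get_state();print(s)
t=read_camera("side")
a=cv2.resize(t["frame"][195:270,280:380],(800,600),interpolation=cv2.INTER_CUBIC)
cv2.imwrite("pics/c5.png",a[:,:,::-1])
E
```

```text
{'clock': 7.5167, 'qpos': array([ 0.374 ,  0.6407,  1.595 , -0.    ,  0.9059, -1.672 ]), 'joint_vel': array([-0.0014,  0.0107,  0.0027,  0.0002, -0.0116, -0.0007]), 'effort': array([  0.0006, -88.5577, -25.849 ,  -0.0346,   0.1153,   0.0001]), 'position': array([0.5242, 0.2697, 0.0241]), 'tool_rot': array([-3.1416,  0.    ,  2.046 ]), 'force': array([ 0.6004,  0.4044, -0.0215]), 'torque': array([0.0762, 0.0405, 0.0252]), 'finger_gap': 0.000715657856986066}
```

View pics/c5.png

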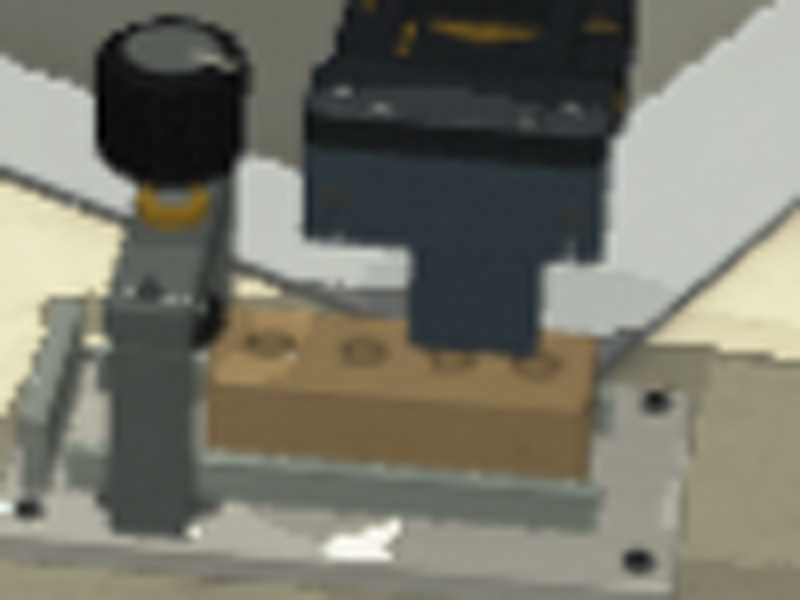

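Call:
step_arm(
  motion=[
    [[0,0,0.001,0,1],[0,0,0.002,0,1],[0,0,0.003,0,1],[0,0,0.0035,0,1],[0,0,0.004,0,1]],
  ],
)

```text
clock: 7.98
position: [0.5241, 0.2697, 0.02]
tool_rot: [-3.141, -0.0, 2.046]
force: [-0.4, 0.6, 0.2]
finger_gap: 0.0002
```

Call:
step_arm(
  motion=[
    [[0,0,0.001,0,1],[0,0,0.0015,0,1],[0,0,0.002,0,1],[0,0,0.0025,0,1],[0,0,0.003,0,1]],
  ],
)

```text
clock: 8.4
position: [0.5243, 0.2698, 0.0177]
tool_rot: [3.141, 0.0, 2.046]
force: [-5.4, -2.2, 20.8]
finger_gap: 0.0005
```

The tip touches the block top (0.046) at TCP z of about 0.018, so the real tip is 28 mm above the reported TCP. I'll back off behind the block and go lower.

Call:
step_arm(
  motion=[
    [[0,0,-0.008,0,1],[0,-0.005,-0.012,0,1],[0,-0.03,-0.012,0,1],[0,-0.055,-0.012,0,1],[0,-0.063,-0.012,0,1]],
  ],
)

```text
clock: 8.82
position: [0.4645, 0.2394, 0.0292]
tool_rot: [-3.139, -0.0, 2.046]
force: [0.2, 1.5, -0.3]
finger_gap: 0.0007
```

Call:
step_arm(
  motion=[
    [[0,-0.001,0,0,1],[0,-0.001,0.008,0,1],[0,-0.001,0.016,0,1],[0,-0.001,0.022,0,1],[0,-0.001,0.026,0,1]],
  ],
)

```text
clock: 9.23
position: [0.4675, 0.2406, 0.0018]
tool_rot: [-3.141, -0.0, 2.046]
force: [0.6, -0.1, -0.7]
finger_gap: 0.0005
```

Call:
step_arm(
  motion=[
    [[0,0.008,0,0,1],[0,0.013,0,0,1],[0,0.018,0,0,1],[0,0.022,0,0,1],[0,0.026,0,0,1]],
  ],
)

```text
clock: 9.65
position: [0.4911, 0.2527, 0.0033]
tool_rot: [3.141, 0.0, 2.046]
force: [-1.1, -0.3, -0.1]
finger_gap: 0.0004
```

Call:
step_arm(
  motion=[
    [[0,0.006,0,0,1],[0,0.012,0,0,1],[0,0.017,0,0,1],[0,0.021,0,0,1],[0,0.024,0,0,1]],
  ],
)

```text
clock: 10.07
position: [0.5122, 0.2636, 0.0032]
tool_rot: [3.142, 0.0, 2.046]
force: [-1.9, -1.0, 1.0]
finger_gap: 0.0004
```

Call:
step_arm(
  motion=[
    [[0,0.001,0,0,1],[0,0.002,0,0,1],[0,0.0025,0,0,1],[0,0.003,0,0,1],[0,0.003,0,0,1]],
  ],
)

```text
clock: 10.48
position: [0.5144, 0.2647, 0.0032]
tool_rot: [3.142, 0.0, 2.046]
force: [-1.5, 0.3, 0.1]
finger_gap: 0.0003
```

Call:
step_arm(
  motion=[
    [[0,0.001,0,0,1],[0,0.0015,0,0,1],[0,0.002,0,0,1],[0,0.002,0,0,1]],
  ],
)

```text
clock: 10.82
position: [0.5155, 0.2652, 0.0031]
tool_rot: [-3.14, -0.0, 2.046]
force: [-4.5, -3.0, 4.5]
finger_gap: 0.0003
```

Call:
step_arm(
  motion=[
    [[0,0.0007,0,0,1],[0,0.0012,0,0,1],[0,0.0016,0,0,1],[0,0.0016,0,0,1]],
  ],
)

```text
clock: 11.15
position: [0.5154, 0.2653, 0.003]
tool_rot: [-3.137, -0.0, 2.046]
force: [-11.5, -7.1, 11.0]
finger_gap: 0.0005
```

Call:
step_arm(
  motion=[
    [[0,-0.004,0,0,1],[0,-0.01,0,0,1],[0,-0.015,-0.03,0,1],[0,-0.015,-0.07,0,1],[0,-0.015,-0.11,0,1]],
  ],
)

```text
clock: 11.57
position: [0.5032, 0.259, 0.1139]
tool_rot: [-3.14, -0.0, 2.046]
force: [0.8, 0.2, -0.4]
finger_gap: 0.0003
```

Call:
step_arm(
  motion=[
    [[0,0,-0.03,-0.12,-1],[0,0,-0.06,-0.24,-1],[0,0,-0.08,-0.36,-1],[0,0,-0.08,-0.48,-1],[0,0,-0.08,-0.6,-1]],
  ],
)

```text
clock: 11.98
position: [0.505, 0.2598, 0.1948]
tool_rot: [3.139, 0.002, 2.652]
force: [-0.4, 0.1, -0.8]
finger_gap: 0.031
```

Call:
step_arm(
  motion=[
    [[0,0,0,-0.12,-1],[0,0,0,-0.24,-1],[0,0,0,-0.36,-1],[0,0,0,-0.48,-1],[0,0,0,-0.6,-1]],
  ],
)

```text
clock: 12.4
position: [0.5043, 0.2595, 0.1932]
tool_rot: [3.141, 0.001, -3.031]
force: [0.0, 0.3, -0.2]
finger_gap: 0.0642
```

```bash
python3 - <<'E'
from h import *
np.set_printoptions(precision=4,suppress=True)
s=get_state();print(s["position"],s["tool_rot"],s["qpos"],s["finger_gap"],s["torque"],s["force"])
t=read_camera("side");w=read_camera("wrist")
for k in("knob_top","knob_grip","stop_face","block_center"):
    print(k,[(r["p"],np.round(r["location"],1)) for r in pinpoint(w,k)[:2]],[(r["p"],np.round(r["location"],1)) for r in pinpoint(t,k)[:2]])
a=cv2.resize(t["frame"][195:270,270:370],(600,450),interpolation=cv2.INTER_CUBIC)
b=np.vstack([t["frame"][60:300,150:350],np.zeros((210,200,3),np.uint8)])
cv2.imwrite("pics/c6.png",np.hstack([a,b])[:,:,::-1]);save(w,"w6.png")
E
```

```text
[0.5043 0.2595 0.1932] [ 3.1414  0.0006 -3.0312] [ 0.3699  0.4043  1.4814  0.      1.2552 -2.8821] 0.06423335415481284 [ 0.0752  0.1622 -0.072 ] [ 0.0131  0.2839 -0.2412]
knob_top [(0.58, array([200.4, 292.4]))] [(0.8, array([301.9, 203.9]))]
knob_grip [(0.77, array([207.8, 286.5]))] [(0.82, array([306.1, 206.4]))]
stop_face [(0.87, array([211.3, 263.2]))] [(0.55, array([289.1, 242.3]))]
block_center [(0.7, array([255.7, 246.5]))] [(0.94, array([219.1, 369.8])), (0.74, array([309.8, 244.7]))]
```

View pics/c6.png

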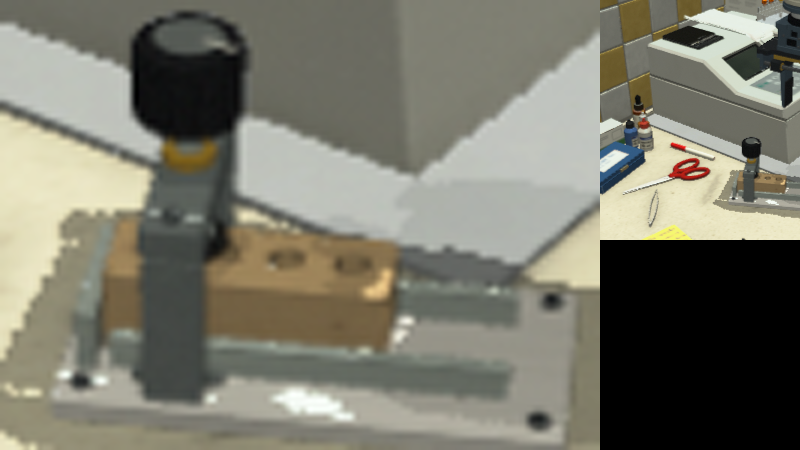

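```bash
python3 - <<'E'
from h import *
np.set_printoptions(precision=4,suppress=True)
w=read_camera("wrist");t=read_camera("top");s=get_state()
for p in(w,t):
  for k,z in(("knob_top",.136),("knob_grip",.122),("crossbar_top",.086)):
    for r in pinpoint(p,k)[:1]:print(k,r["p"],r["location"],atz(p,r["location"],z))
  for r in silhouettes(p,"clamp_knob")[:1]:
    (c,rad)=cv2.minEnclosingCircle(np.argwhere(r["mask"])[:,::-1].astype(np.float32));print("sil",r["p"],r["extent"],c,rad)
print(s["position"],s["tool_rot"])
g=w["frame"][:, 100:420,::-1]; cv2.imwrite("pics/c7.png",g)
E
```

```text
knob_grip 0.85 [207.6, 290.6] [0.5987 0.3102 0.122 ]
crossbar_top 0.64 [221.9, 271.5] [0.5971 0.3055 0.086 ]
sil 0.67 [211.4, 269.8, 66.6, 36.0] (211.3074493408203, 274.0962829589844) 36.00981140136719
[0.5043 0.2595 0.1932] [ 3.1416  0.     -3.0379]
```

View pics/c7.png

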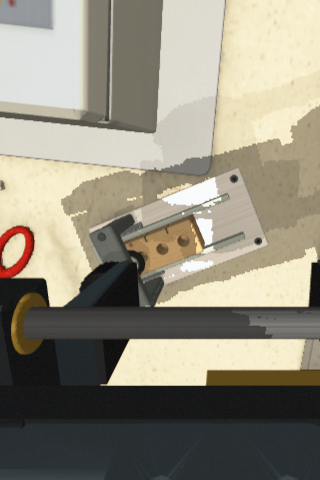

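Call:
step_arm(
  motion=[
    [[-0.03,0.012,0,0,-1],[-0.06,0.024,0,0,-1],[-0.09,0.035,0,0,-1],[-0.0986,0.038,0,0,-1],[-0.0986,0.038,0,0,-1]],
  ],
)

```text
clock: 13.82
position: [0.6002, 0.3083, 0.1924]
tool_rot: [3.141, 0.0, -3.037]
force: [-0.9, -0.4, 0.7]
finger_gap: 0.0915
```

Call:
step_arm(
  motion=[
    [[0,0,0.02,0,-1],[0,0,0.04,0,-1],[0,0,0.055,0,-1],[0,0,0.06,0,-1],[0,0,0.06,0,-1]],
  ],
)

```text
clock: 14.23
position: [0.597, 0.307, 0.1321]
tool_rot: [-3.141, -0.003, -3.037]
force: [0.0, -0.0, -0.7]
finger_gap: 0.0911
```

```bash
python3 - <<'E'
from h import *
np.set_printoptions(precision=4,suppress=True)
s=get_state();print(s["position"],s["tool_rot"],s["qpos"],s["finger_gap"],s["force"])
t=read_camera("side");w=read_camera("wrist")
for z in(.16,.136,.122):print(z,proj(t,[*s["position"][:2],z]))
a=cv2.resize(t["frame"][130:250,250:350],(500,600),interpolation=cv2.INTER_CUBIC)
b=cv2.resize(w["frame"][200:400,220:320],(300,600))
b=cv2.resize(w["frame"][140:420],(300,131)); b=np.vstack([b,cv2.resize(w["frame"][180:400,240:400],(300,412)),np.zeros((57,300,3),np.uint8)])
cv2.imwrite("pics/c8.png",np.hstack([a,b])[:,:,::-1])
E
```

```text
[0.597  0.307  0.1321] [-3.1408 -0.0026 -3.0372] [ 0.386   0.6098  1.2807 -0.      1.2537 -2.86  ] 0.09105925742387773 [ 0.0184 -0.0121 -0.7001]
0.16 (np.float64(301.70036830727673), np.float64(190.56773042782217))
0.136 (np.float64(301.7061325486737), np.float64(200.52441369661184))
0.122 (np.float64(301.70943866139834), np.float64(206.23512478299045))
```

View pics/c8.png

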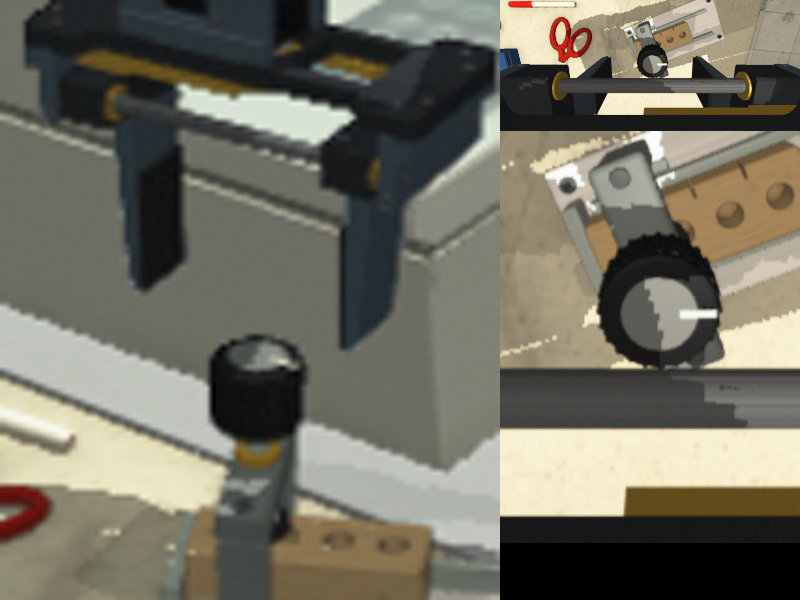

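Call:
step_arm(
  motion=[
    [[0,0,0.015,0,-1],[0,0,0.03,0,-1],[0,0,0.042,0,-1],[0,0,0.049,0,-1],[0,0,0.052,0,-1]],
  ],
)

```text
clock: 14.75
position: [0.5981, 0.3074, 0.0806]
tool_rot: [-3.141, -0.001, -3.037]
force: [0.8, -0.2, 0.4]
finger_gap: 0.0911
```

Call:
step_arm(
  motion=[
    [[0,0,0,0,0.4],[0,0,0,0,0.4],[0,0,0,0,1],[0,0,0,0,1],[0,0,0,0,1]],
  ],
  newtons=25,
)

```text
clock: 15.17
position: [0.5987, 0.3077, 0.0817]
tool_rot: [3.141, 0.001, -3.037]
force: [-0.1, -0.6, 0.2]
finger_gap: 0.0604
```

Call:
step_arm(
  motion=[
    [[0,0,0,0,1],[0,0,0,0,1],[0,0,0,0,1]],
  ],
)

```text
clock: 15.42
position: [0.5983, 0.3076, 0.0812]
tool_rot: [-3.142, -0.0, -3.037]
force: [-5.8, 0.1, 5.3]
finger_gap: 0.0406
```

```bash
cat > st.py <<'E'
from station import get_state
import numpy as np
np.set_printoptions(precision=4,suppress=True)
s=get_state();y=s["tool_rot"][2]%(2*np.pi);print(s["clock"],"pos",s["position"],"yaw",round(y,4),"q6",s["qpos"][5],"F",s["force"],"T",s["torque"],"gap",round(s["finger_gap"],4),"eff",s["effort"][5])
E
python3 st.py
```

```text
15.4167 pos [0.5983 0.3076 0.0812] yaw 3.246 q6 -2.8598908257754347 F [-5.7605  0.1214  5.2525] T [-0.1187  1.4573 -0.0221] gap 0.0406 eff 0.007409770041704178
```

Call:
step_arm(
  motion=[
    [[0,0,0.0002,0.1,1],[0,0,0.0003,0.2,1],[0,0,0.0005,0.3,1],[0,0,0.0006,0.4,1],[0,0,0.0008,0.5,1]],
  ],
)

```text
clock: 15.83
position: [0.5971, 0.3075, 0.0805]
tool_rot: [-3.141, -0.002, 2.741]
force: [-7.8, -0.0, 7.4]
finger_gap: 0.0396
```

```bash
python3 st.py
```

```text
15.8333 pos [0.5971 0.3075 0.0805] yaw 2.7412 q6 -2.3549834070895415 F [-7.7607 -0.0095  7.3621] T [ 0.2104  1.7605 -0.0315] gap 0.0396 eff -3.946398049592972
```

Call:
step_arm(
  motion=[
    [[0,0,0.0002,0.08,1],[0,0,0.0003,0.16,1],[0,0,0.0005,0.24,1],[0,0,0.0006,0.32,1],[0,0,0.0007,0.4,1]],
  ],
)

```text
clock: 16.25
position: [0.5968, 0.3078, 0.0799]
tool_rot: [-3.14, -0.002, 2.342]
force: [-10.5, 2.0, 9.6]
finger_gap: 0.0396
```

```bash
python3 st.py
```

```text
16.25 pos [0.5968 0.3078 0.0799] yaw 2.3422 q6 -1.9559570306962286 F [-10.5375   2.0019   9.6085] T [0.5208 2.0869 0.0248] gap 0.0396 eff -3.1547364592552185
```

Call:
step_arm(
  motion=[
    [[0.0007,-0.0007,0,0.04,1],[0.0007,-0.0007,0.0001,0.08,1],[0.0007,-0.0007,0.0002,0.12,1],[0.0007,-0.0007,0.0002,0.16,1],[0.0007,-0.0007,0.0003,0.2,1]],
  ],
)

```text
clock: 16.67
position: [0.5964, 0.3079, 0.0796]
tool_rot: [-3.14, -0.001, 2.144]
force: [-7.5, 2.3, 7.4]
finger_gap: 0.0394
```

```bash
python3 st.py
```

```text
16.6667 pos [0.5964 0.3079 0.0796] yaw 2.1442 q6 -1.7574166890113414 F [-7.5278  2.3017  7.396 ] T [0.5115 1.4671 0.0383] gap 0.0394 eff -1.5696634724736214
```

Call:
step_arm(
  motion=[
    [[0.0012,-0.001,0,0.04,1],[0.0012,-0.001,0.0001,0.08,1],[0.0012,-0.001,0.0002,0.12,1],[0.0012,-0.001,0.0002,0.16,1],[0.0012,-0.001,0.0003,0.2,1]],
  ],
)

```text
clock: 17.08
position: [0.5958, 0.3081, 0.0794]
tool_rot: [3.141, -0.0, 1.944]
force: [-2.7, 1.3, 4.3]
finger_gap: 0.0395
```

```bash
python3 st.py
```

```text
17.0833 pos [0.5958 0.3081 0.0794] yaw 1.9441 q6 -1.555879756073165 F [-2.7084  1.2998  4.3413] T [ 0.1347  0.4086 -0.0204] gap 0.0395 eff -1.573050320148468
```

Call:
step_arm(
  motion=[
    [[0,0,0,0.04,1],[0,0,0.0001,0.08,1],[0,0,0.0002,0.12,1],[0,0,0.0002,0.16,1],[0,0,0.0003,0.2,1]],
  ],
)

```text
clock: 17.5
position: [0.5957, 0.3084, 0.0791]
tool_rot: [3.142, -0.0, 1.744]
force: [-3.1, 3.1, 5.2]
finger_gap: 0.0395
```

```bash
python3 st.py
```

```text
17.5 pos [0.5957 0.3084 0.0791] yaw 1.7441 q6 -1.355899521779293 F [-3.0926  3.1162  5.19  ] T [ 0.3328  0.5335 -0.0334] gap 0.0395 eff -1.5708201751112938
```

Call:
step_arm(
  motion=[
    [[0,0,0,0.04,1],[0,0,0.0001,0.08,1],[0,0,0.0002,0.12,1],[0,0,0.0002,0.16,1],[0,0,0.0003,0.2,1]],
  ],
)

```text
clock: 17.92
position: [0.5957, 0.3086, 0.0788]
tool_rot: [-3.141, -0.001, 1.544]
force: [-2.6, 3.9, 4.4]
finger_gap: 0.0397
```

```bash
python3 st.py
```

```text
17.9167 pos [0.5957 0.3086 0.0788] yaw 1.5442 q6 -1.15591989941686 F [-2.5816  3.9493  4.4024] T [0.7275 0.5518 0.0045] gap 0.0397 eff -1.5688637271523476
```

Call:
step_arm(
  motion=[
    [[0,0,0,0.04,1],[0,0,0.0001,0.08,1],[0,0,0.0002,0.12,1],[0,0,0.0002,0.16,1],[0,0,0.0003,0.2,1]],
  ],
)

```text
clock: 18.33
position: [0.5957, 0.3089, 0.0785]
tool_rot: [-3.141, -0.001, 1.344]
force: [-1.8, 5.5, 3.9]
finger_gap: 0.0393
```

```bash
python3 st.py
```

```text
18.3333 pos [0.5957 0.3089 0.0785] yaw 1.3442 q6 -0.9559094967306386 F [-1.8131  5.4848  3.9348] T [ 0.9755  0.5653 -0.0287] gap 0.0393 eff -1.5666431933641434
```

Call:
step_arm(
  motion=[
    [[0.0008,0,0,0.04,1],[0.0008,0,0.0001,0.08,1],[0.0008,0,0.0002,0.12,1],[0.0008,0,0.0002,0.16,1],[0.0008,0,0.0003,0.2,1]],
  ],
)

```text
clock: 18.75
position: [0.5958, 0.3092, 0.0782]
tool_rot: [-3.141, -0.0, 1.144]
force: [-3.1, 2.1, 5.2]
finger_gap: 0.0396
```

```bash
python3 st.py
```

```text
18.75 pos [0.5958 0.3092 0.0782] yaw 1.1442 q6 -0.7549413440396285 F [-3.1475  2.1488  5.1599] T [0.4213 0.6463 0.0783] gap 0.0396 eff -1.5729529783129692
```

Call:
step_arm(
  motion=[
    [[0,0,0,0.04,1],[0,0,0.0001,0.08,1],[0,0,0.0002,0.12,1],[0,0,0.0002,0.16,1],[0,0,0.0003,0.2,1]],
  ],
)

```text
clock: 19.17
position: [0.5959, 0.3095, 0.0779]
tool_rot: [-3.141, -0.001, 0.944]
force: [-3.3, 3.7, 5.1]
finger_gap: 0.0396
```

```bash
python3 st.py
```

```text
19.1667 pos [0.5959 0.3095 0.0779] yaw 0.9441 q6 -0.5549347106407275 F [-3.2565  3.6695  5.093 ] T [0.6257 0.6463 0.0156] gap 0.0396 eff -1.5709111467003822
```

Call:
step_arm(
  motion=[
    [[0,0,0,0.03,1],[0,0,0.0001,0.06,1],[0,0,0.0002,0.1,1]],
  ],
)

```text
clock: 19.42
position: [0.5959, 0.3096, 0.0777]
tool_rot: [-3.141, -0.001, 0.845]
force: [-2.4, 4.7, 4.2]
finger_gap: 0.0395
```

```bash
python3 st.py
```

```text
19.4167 pos [0.5959 0.3096 0.0777] yaw 0.8449 q6 -0.455627760295538 F [-2.3895  4.7083  4.1656] T [ 0.8318  0.6269 -0.0287] gap 0.0395 eff -1.9194808602333069
```

Call:
step_arm(
  motion=[
    [[0,0,0,0.03,1],[0,0,0.0001,0.06,1],[0,0,0.0001,0.1,1]],
  ],
)

```text
clock: 19.67
position: [0.596, 0.3096, 0.0776]
tool_rot: [-3.141, -0.001, 0.745]
force: [-1.4, 5.8, 2.9]
finger_gap: 0.0396
```

```bash
python3 st.py
```

```text
19.6667 pos [0.596  0.3096 0.0776] yaw 0.7448 q6 -0.3556095528142269 F [-1.3631  5.7537  2.8749] T [1.0114 0.5047 0.0046] gap 0.0396 eff -1.9168730825185776
```

Call:
step_arm(
  motion=[
    [[0.0004,-0.0005,0,0.04,1],[0.0004,-0.0005,0.0001,0.08,1],[0.0004,-0.0005,0.0002,0.12,1],[0.0004,-0.0005,0.0002,0.16,1],[0.0004,-0.0005,0.0003,0.2,1]],
  ],
)

```text
clock: 20.08
position: [0.5961, 0.31, 0.0773]
tool_rot: [-3.141, -0.001, 0.544]
force: [-0.9, 3.2, 4.2]
finger_gap: 0.0392
```

```bash
python3 st.py
```

```text
20.0833 pos [0.5961 0.31   0.0773] yaw 0.5441 q6 -0.15401897482131274 F [-0.8527  3.1679  4.2091] T [ 0.5657  0.3231 -0.0161] gap 0.0392 eff -1.5714208781719208
```

Call:
step_arm(
  motion=[
    [[0,0,0,0.04,1],[0,0,0.0001,0.08,1],[0,0,0.0001,0.12,1]],
  ],
)

```text
clock: 20.33
position: [0.5962, 0.3101, 0.0772]
tool_rot: [-3.141, -0.001, 0.424]
force: [-1.3, 3.8, 1.2]
finger_gap: 0.0393
```

```bash
python3 st.py
```

```text
20.3333 pos [0.5962 0.3101 0.0772] yaw 0.4241 q6 -0.034023941383392244 F [-1.2584  3.7552  1.2003] T [0.7368 0.1774 0.0636] gap 0.0393 eff -1.5670070797204971
```

Call:
step_arm(
  motion=[
    [[0,0,0,0.04,1],[0,0,0.0001,0.08,1],[0,0,0.0002,0.12,1]],
  ],
)

```text
clock: 20.58
position: [0.5963, 0.3102, 0.0771]
tool_rot: [-3.141, -0.001, 0.304]
force: [0.0, 5.7, 3.5]
finger_gap: 0.0395
```

```bash
python3 st.py
```

```text
20.5833 pos [0.5963 0.3102 0.0771] yaw 0.3041 q6 0.08599142116074512 F [0.0248 5.7342 3.4946] T [0.7932 0.2233 0.0601] gap 0.0395 eff -1.5343335270881653
```

Call:
step_arm(
  motion=[
    [[0,0,0.0001,0.04,1]],
  ],
)

```text
clock: 20.67
position: [0.5964, 0.3103, 0.077]
tool_rot: [-3.141, -0.001, 0.264]
force: [-0.2, 4.2, 4.4]
finger_gap: 0.0393
```

```bash
python3 st.py
```

```text
20.6667 pos [0.5964 0.3103 0.077 ] yaw 0.2641 q6 0.1259491311954569 F [-0.1986  4.1983  4.3527] T [0.7715 0.2005 0.0923] gap 0.0393 eff -1.5158362314105034
```

Call:
step_arm(
  motion=[
    [[0,0,0.0001,0.04,1]],
  ],
)

```text
clock: 20.75
position: [0.5965, 0.3103, 0.077]
tool_rot: [-3.141, -0.001, 0.224]
force: [0.1, 4.2, 5.8]
finger_gap: 0.0395
```

```bash
python3 st.py
```

```text
20.75 pos [0.5965 0.3103 0.077 ] yaw 0.2242 q6 0.1659305697319635 F [0.0614 4.221  5.7635] T [0.8031 0.2548 0.0774] gap 0.0395 eff -1.4952965453267097
```

Call:
step_arm(
  motion=[
    [[0,0,0,0.04,1]],
  ],
)

```text
clock: 20.83
position: [0.5965, 0.3103, 0.077]
tool_rot: [-3.14, -0.001, 0.184]
force: [-0.3, 5.0, 3.1]
finger_gap: 0.0397
```

```bash
python3 st.py
```

```text
20.8333 pos [0.5965 0.3103 0.077 ] yaw 0.1841 q6 0.20600220760862017 F [-0.2612  4.9953  3.1222] T [0.7904 0.1799 0.0523] gap 0.0397 eff -1.482594609260559
```

Call:
step_arm(
  motion=[
    [[0,0,0.0001,0.04,1]],
  ],
)

```text
clock: 20.92
position: [0.5965, 0.3103, 0.077]
tool_rot: [-3.14, -0.001, 0.144]
force: [0.6, 3.6, 5.1]
finger_gap: 0.0391
```

```bash
python3 st.py
```

```text
20.9167 pos [0.5965 0.3103 0.077 ] yaw 0.1442 q6 0.24593128847278556 F [0.5847 3.6201 5.0916] T [0.8023 0.168  0.1439] gap 0.0391 eff -1.4697429165244102
```

Call:
step_arm(
  motion=[
    [[0,0,0.0001,0.04,1]],
  ],
)

```text
clock: 21.0
position: [0.5966, 0.3104, 0.0769]
tool_rot: [-3.14, -0.002, 0.104]
force: [-0.2, 4.5, 4.9]
finger_gap: 0.0396
```

```bash
python3 st.py
```

```text
21.0 pos [0.5966 0.3104 0.0769] yaw 0.1042 q6 0.2859138887592676 F [-0.1934  4.4574  4.9395] T [0.7716 0.188  0.0737] gap 0.0396 eff -1.4683755487203598
```

Call:
step_arm(
  motion=[
    [[0,0,0,0.04,1]],
  ],
)

```text
clock: 21.08
position: [0.5967, 0.3103, 0.0769]
tool_rot: [-3.14, -0.002, 0.064]
force: [1.2, 5.1, 3.2]
finger_gap: 0.0397
```

```bash
python3 st.py
```

```text
21.0833 pos [0.5967 0.3103 0.0769] yaw 0.0642 q6 0.32590262561607664 F [1.2201 5.06   3.1966] T [0.8417 0.0659 0.1283] gap 0.0397 eff -1.4633585885167122
```

Call:
step_arm(
  motion=[
    [[0,0,0.0001,0.04,1]],
  ],
)

```text
clock: 21.17
position: [0.5967, 0.3104, 0.0768]
tool_rot: [-3.14, -0.002, 0.024]
force: [0.7, 4.3, 4.2]
finger_gap: 0.0395
```

```bash
python3 st.py
```

```text
21.1667 pos [0.5967 0.3104 0.0768] yaw 0.0242 q6 0.3659155087950588 F [0.664  4.2608 4.2099] T [ 0.8192 -0.0019  0.1206] gap 0.0395 eff -1.4618657156825066
```

The bite ramps up between yaw 0.36 and 0.15 and then plateaus at about 0.1 N m. I'll add 45° from 0.15, which takes the yaw to about -0.62.

Call:
step_arm(
  motion=[
    [[0,0,0.0001,0.04,1],[0,0,0.0001,0.08,1],[0,0,0.0002,0.12,1],[0,0,0.0002,0.16,1],[0,0,0.0003,0.2,1]],
  ],
)

```text
clock: 21.58
position: [0.5969, 0.3104, 0.0766]
tool_rot: [-3.14, -0.002, -0.176]
force: [2.3, 5.3, 4.6]
finger_gap: 0.0396
```

```bash
python3 st.py
```

```text
21.5833 pos [0.5969 0.3104 0.0766] yaw 6.1073 q6 0.5659140249157429 F [2.3301 5.3045 4.6319] T [ 0.8856 -0.1426  0.1415] gap 0.0396 eff -1.4449166133999825
```

Call:
step_arm(
  motion=[
    [[0,0,0.0001,0.04,1],[0,0,0.0001,0.08,1],[0,0,0.0002,0.12,1],[0,0,0.0002,0.16,1],[0,0,0.0003,0.2,1]],
  ],
)

```text
clock: 22.0
position: [0.5972, 0.3104, 0.0763]
tool_rot: [-3.139, -0.002, -0.376]
force: [3.8, 3.9, 2.8]
finger_gap: 0.0392
```

```bash
python3 st.py
```

```text
22.0 pos [0.5972 0.3104 0.0763] yaw 5.9074 q6 0.7658838492442553 F [3.7959 3.8948 2.7758] T [ 0.888  -0.3728  0.1386] gap 0.0392 eff -1.4293988049030304
```

Call:
step_arm(
  motion=[
    [[0,0,0.0001,0.05,1],[0,0,0.0001,0.1,1],[0,0,0.0002,0.15,1],[0,0,0.0003,0.2,1],[0,0,0.0003,0.24,1]],
  ],
)

```text
clock: 22.42
position: [0.5975, 0.3103, 0.0761]
tool_rot: [-3.139, -0.002, -0.617]
force: [4.3, 3.4, 1.4]
finger_gap: 0.0396
```

Call:
step_arm(
  motion=[
    [[0,0,0,0,1],[0,0,0,0,1],[0,0,0,0,-1],[0,0,0,0,-1],[0,0,0,0,-1]],
  ],
)

```text
clock: 22.83
position: [0.5958, 0.3093, 0.0751]
tool_rot: [3.141, 0.0, -0.614]
force: [-0.0, 0.5, 0.7]
finger_gap: 0.0567
```

Call:
step_arm(
  motion=[
    [[0,0,0,0,-1],[0,0,0,0,-1],[0,0,0,0,-1],[0,0,0,0,-1],[0,0,0,0,-1]],
  ],
)

```text
clock: 23.25
position: [0.596, 0.3094, 0.0752]
tool_rot: [3.142, 0.0, -0.614]
force: [0.3, -0.4, -0.8]
finger_gap: 0.0896
```

```bash
python3 st.py
```

```text
23.25 pos [0.596  0.3094 0.0752] yaw 5.6691 q6 1.0040345955642498 F [ 0.3013 -0.3605 -0.8187] T [-0.0628  0.0708  0.011 ] gap 0.0896 eff -0.0007220379848149605
```

Released cleanly. Next I'll raise the arm and check the pointer: the knob's angle shows whether it followed the fingers.

Call:
step_arm(
  motion=[
    [[0,0,-0.015,0,-1],[0,0,-0.045,0,-1],[0,0,-0.08,0,-1],[0,0,-0.1,0,-1],[0,0,-0.1,0,-1]],
  ],
)

```text
clock: 23.67
position: [0.5983, 0.3104, 0.1805]
tool_rot: [-3.135, -0.004, -0.614]
force: [-0.3, 0.2, 0.7]
finger_gap: 0.0914
```

```bash
python3 - <<'E'
from h import *
t=read_camera("side");w=read_camera("wrist");s=get_state();print(s["position"],s["tool_rot"],s["force"])
a=cv2.resize(t["frame"][180:270,270:370],(540,486),interpolation=cv2.INTER_CUBIC)
b=cv2.resize(w["frame"][180:420,230:420],(260,328)); b=np.vstack([b,np.zeros((158,260,3),np.uint8)])
cv2.imwrite("pics/c9.png",np.hstack([a,b])[:,:,::-1])
for X in([.597,.308,.13],):print(proj(w,X))
E
```

```text
[0.5963012  0.30955064 0.17584611] [-3.14042473e+00 -7.41564971e-04 -6.14026373e-01] [-0.75417692 -0.74838565 -1.37208577]
(np.float64(323.6658167298837), np.float64(254.263086941677))
```

View pics/c9.png

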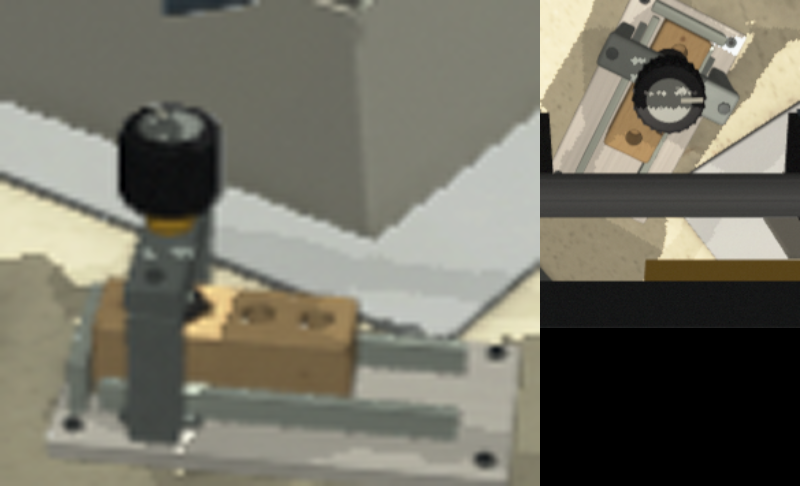

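The pointer sits at the same angle in the wrist view as before gripping, so there was no slip. The block is against the stop and the arm is clear.

```bash
python3 -c "
from station import *
print(hand_in())"
```

```text
the job is handed in; nothing more can be done
None
```

I slid the smaller block home against the end stop, turned the knob clockwise to the bite and about 45° more, let go, and handed the job in at about 24 s. No verdict was reported.

- **Block:** the push stopped hard at about 13 N, and two later pictures show the block against the stop. Its measured end position was about 1 mm off nominal, within the calibration error.
- **Bite:** the knob torque rose over 2.9 to 3.1 rad of turning, then levelled off at about 0.1 N m. That ramp was about 0.2 rad long, slightly more than the 0.15 rad described. I counted the bite from its end, then added about 0.76 rad (44°). The torque trend suggests a foot force of about 23 N, but that is an estimate, not a direct reading.
- **Slip:** the knob's pointer sat at the same angle in the wrist view before gripping and after letting go, so the knob followed the fingers without slipping.
- **Height disagreement:** the fingertips were really about 39 mm higher than the reported tool height and nose length imply. My first push therefore passed over the block without touching it. I found the offset by touching down gently on the block's top (about 21 N) and used it from then on.
- **Bystanders:** I moved the arm well clear of the bottle and the petri dish and did not check them again at the end.

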